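Key the knurled spring collar onto the clutch spindle and hold it home

ROBOT

A 6-joint arm with a two-finger parallel gripper is mounted at the origin on the work surface. World frame = base frame: x ahead of the robot, y to its left, z up, the work surface at z = 0. Lengths are in m, angles in rad, forces in N, time in s.
With the tool pointing down it reaches from about 0.3 to 0.95 m from the base axis. Payload 3.1 kg.
Tool frame: the origin (TCP) lies midway between the tips of the shut fingers; the grasp point (between the pads) lies 19 mm behind it (env.grasp_offset is the distance from the TCP to the grasp point, in m); z points along the fingers, y is the line along which they close (so a half turn about z gives the same grasp; the last joint's range is limited). The gripper opens to 85 mm and grips with 20 to 120 N. Pads are 22 mm wide; open, the fingers measure 114 mm over their backs; the gripper's body (76 mm by 85 mm) begins 54 mm behind the grasp point. The pads swing forward as they close: fully open they stand 13 mm farther back than shut.
Start: joints at [1.239, 0.308, 1.634, -0, 1.2, -0.07], TCP at [0.162, 0.604, 0.231] pointing down, gripper open.
Joint ranges: [-3.06, 3.06], [-0.79, 1.96], [0.05, 2.63], [-1.19, 4.34], [0.05, 2.64], [-2.94, 2.94]. Speed limits (rad/s): [2.79, 2.79, 3.14, 3.14, 3.14, 3.14].

INTERFACE

Orientations are given as a rotation vector (axis times angle).
In Python, from rig import read_state, vision, env gives the robot as it stands.
- The arm moves only by the tool carry_out, never from a script. Its argument "moves" is a list of rows, each a list of 3 entries, a list of its own where there are three numbers: the shift along the tool's x, y, z normalised to -1 to 1, where 1 is 0.5 m, then the turn about the tool's z normalised to -1 to 1, where 1 is 30 degrees, then the opening, from 0 (shut) to 1 (fully open). In form: [[[dx, dy, dz], roll, gripper], ...]. A call has 1 to 12 rows; each row shifts and turns the commanded pose from where the row before left it, along the tool's axes as they then stand; what a row does not reach is not made up. A row lasts 1/12 s, in which the tool goes at most 41.7 mm and 7.16 degrees, less where a joint would pass 70% of its speed; a pose out of reach is approached as far as the arm can. A call with a number of a shift or a turn outside -1 to 1 is refused whole. A call with a gripper value outside its range is refused whole. The fingers move at their own pace and stop on an object; "squeeze" is the grip in N (left out, the last holds). Time passes only in rows, so rows that do not move let the fingers close. It gives the time, the measured TCP pose, the force, the opening and the grip force at its end, in the units of the state.
- read_state(): the state, without advancing time (a new reading comes with each control period).
- vision.read_camera(name): name is "scene" or "top"; returns a dict with "pixels" (420x560x3 uint8, red, green, blue), "z_map" (420x560 float32, m along the optical axis (not along the pixel's ray), 0 where there is no reading), "intrinsics" (3x3 intrinsics, pixels), "eye" and "attitude" of the camera in the world. Camera axes: x right, y up, looking along -z (the intrinsics and any distortion apply to the point x, -y, -z); pixel columns grow to the right and rows downward; lengths in m; the calibration is good to about 2 mm. A picture is of the moment at which its call begins.
- env.finish_job(): hands the job in; it is judged then, once.
The state is a dict: "time_s": time; "joints": joint angles; "joint_vel": joint speeds; "tau": joint torques, N m; "tool_pos": TCP position; "ee_rot": TCP orientation; "force": force on the tool from outside, world axes, zero at the start; "moment": the same for the moment, N m; "width": finger opening in m; "grasp_force": force on a finger pad.
Only numpy, scipy, OpenCV 4.12 (cv2) and the standard library are available. Lean on these libraries where they do the work, as an engineer would, in place of code of your own. Each camera call takes 0.05 s, during which the arm holds its last target. There are 200 camera calls.

TASK

The knurled aluminium collar on the blue clutch stand is sitting on top of the spindle's three brass pins. Take hold of it, turn it until its hidden keyways drop over the pins, then push it down against the spring until its lower edge is fully home on the stand's black rubber seat, and finish still holding it down there so that the snap ring can be fitted. Be gentle, never pressing the collar against the pins or the seat with more than 30 newtons, and leave the other parts on the bench where they lie.

Things in the scene. Friction and masses are not known exactly. Their poses are not given: they have to be found in the camera images.
- collar: loose knurled aluminium collar round the spindle: plain round sleeve, 52 mm outside diameter, 36 mm tall, 0.15 to 0.24 kg, bore 21 mm on an 18 mm shaft. Grip it across its diameter from above, anywhere round it. Origin: on its axis at its lower edge; z up its axis. At the start it rests on the pins, lower edge 20 mm above the rubber seat.
- collar_web (a point): on the collar's axis, 10 mm above its lower edge: underside of its inner 6 mm web with three hidden keyways 120 degrees apart, 11 mm wide (pins 5.5 mm thick). How they lie to the pins differs each time and no pose tells it: turned clockwise seen from above they meet after 0.3 to 1.1 rad; anticlockwise after 0.75 to 1.5. Then the collar can sink 12 mm freely onto the spindle's flange.
- stand: fixed blue stand, foot 130 x 110 x 14 mm with a round boss 64 mm in diameter carrying a black rubber seat ring. Origin: on the bench under the boss's axis; z up. The spindle stands on this axis, its upper end 99.5 mm above the bench at the start, 3.5 mm above the collar's top.
- spindle (a joint): how far the sprung spindle (shaft, 36 mm flange with three upright 12 mm brass pins) is pressed down, m: 0 up, at most 0.012. It pushes up with 4 N plus 1 N per mm: 12 N with the collar home (0.008), less its weight on the tool; let go, it lifts the collar 8 mm. Off the keyways the spindle sinks with the collar; when they meet, it springs up through them and the push on the tool vanishes.
- seat (a joint): how far the black rubber seat ring (60 mm across, on the stand's boss round the spindle) is squashed, m: 0 untouched, at most 0.0035. It gives 1 mm for each 8 N. The collar's lower edge seats on it.
- seat_top (a point): centre of the untouched rubber seat's top, fixed 40 mm above the bench on the spindle's axis. Home: the collar's lower edge (its origin) down at this height, touching the rubber; that is 8 mm lower than where its web first touches the flange.
- clutch_shoes: loose tarnished clutch shoe assembly lying flat, 112 mm across, 24 mm tall; origin under its centre. A bystander.
- drive_face: loose green-anodized drive face lying flat, 112 mm across, 22 mm tall; origin under its centre. A bystander.
- drain_plug_a: loose brass drain plug standing on its head, 23 mm across, 25 mm tall; origin under its centre. A bystander.
- drain_plug_b: loose brass drain plug like the other, 23 mm across, 25 mm tall; origin under its centre. A bystander.
- pliers: loose steel snap-ring pliers with orange grips, lying flat, 190 mm long, 13 mm tall; origin under the pivot, x towards the tips. A bystander.
There are look-alikes about, which are no part of the job. What is meant by the collar is not turquoise, and is the larger of those in its own colour.

How it is judged:
At the end, for the whole second after the job is handed in: the fingers hold the collar (over 3 N) down over the pins against the spring, at rest: lower edge less than 2.5 mm above the untouched seat's top (or pressed into the rubber), within 4 mm of the stand's axis and 0.1 rad of upright, spindle pressed down more than 5.5 mm (z of collar in the frame of stand below 0.0425 m and horizontal distance between collar and stand below 0.004 m and angle between collar's own z axis and vertical below 0.1 rad and value of joint spindle above 0.0055 m and contact force between the fingers and collar above 3 N and linear speed of collar below 0.02 m/s); the arm keeps its last pose, push and grip.
It fails at once if the collar is pressed against the pins or the seat with more than 30 N (contact force between collar and spindle above 30 N or contact force between collar and seat above 30 N).
It fails at once if a bystander is moved by more than 20 mm (distance of any of clutch_shoes, drive_face, drain_plug_a, drain_plug_b, pliers from where it was at the start of the episode above 0.02 m).
It also fails if it takes over 38 s, if anything falls off the work surface, if the arm or the gripper's body presses on something with over 40 N, if the wrist force passes 120 N, or if a joint passes its speed limit or range.

## Working session

There is one attempt and no reset: what is moved stays moved. The work goes in short steps, Python scripts to look and compute and a tool call to move; the robot and the scene stay as the last step left them, time stands still between calls to the robot, and variables do not carry over. Pictures are saved under pics/ and viewed, at most 10 in all, crops included, and the job is handed in when it is done.

Besides the shell and the picture viewer there is one more tool, called as name(argument=value, ...), one argument or row to a line, values as JSON. carry_out: Moves the arm, as the interface text tells. Scaled input: -1 to 1 covers 0.5 m each way for a shift and 30 degrees each way for a turn. Its arguments: {"type":"object","properties":{"moves":{"type":"array","items":{"type":"array"}},"squeeze":{"type":"number"}},"required":["moves"]}

```bash
mkdir -p pics; ls
python3 - <<'E'
from rig import read_state, vision, env
import cv2,numpy as np
s=read_state(); print({k:np.round(v,4) for k,v in s.items()}, env.grasp_offset)
for n in("scene","top"):
    r=vision.read_camera(n); cv2.imwrite(f"pics/{n}0.png",cv2.cvtColor(r["pixels"],cv2.COLOR_RGB2BGR))
    print(n,r["eye"],r["attitude"],r["intrinsics"],[k for k in r])
    np.savez(f"{n}0.npz",**{k:v for k,v in r.items() if not isinstance(v,str)})
E
```

```text
pics
{'time_s': np.float64(0.0), 'joints': array([ 1.2393,  0.309 ,  1.6352, -0.    ,  1.1997, -0.0697]), 'joint_vel': array([ 0.001 ,  0.0001, -0.0013,  0.0001,  0.0007,  0.001 ]), 'tau': array([ 1.00000e-04, -4.15253e+01, -2.76664e+01, -1.00000e-04,
        1.01000e-02, -0.00000e+00]), 'tool_pos': array([0.1615, 0.6029, 0.2301]), 'ee_rot': array([-0.4101, -3.1143,  0.0035]), 'force': array([-0.14  ,  0.5817, -0.3108]), 'moment': array([ 0.0706, -0.0207, -0.0606]), 'grasp_force': np.float64(0.0), 'width': np.float64(0.0852)} 0.0187
scene [0.94382142 0.54210964 0.71621878] [0.29045772 1.01765036 2.37050776] [[387.97893102   0.         280.68412549]
 [  0.         387.97893102 208.57317965]
 [  0.           0.           1.        ]] ['pixels', 'z_map', 'intrinsics', 'eye', 'attitude']
top [0.45937352 0.02265164 1.28954889] [ 0.07834303 -0.10037221 -1.5716323 ] [[438.67138103   0.         274.1435036 ]
 [  0.         438.67138103 205.93917002]
 [  0.           0.           1.        ]] ['pixels', 'z_map', 'intrinsics', 'eye', 'attitude']
```

View pics/scene0.png

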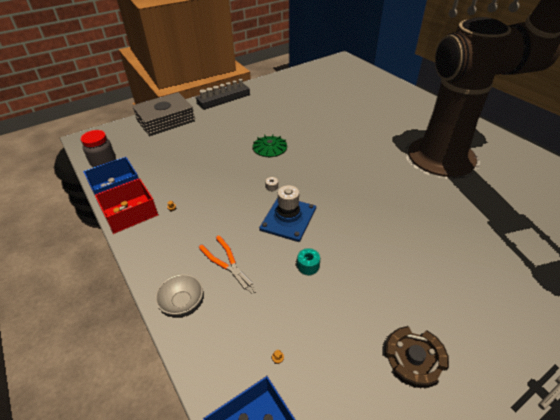

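View pics/top0.png

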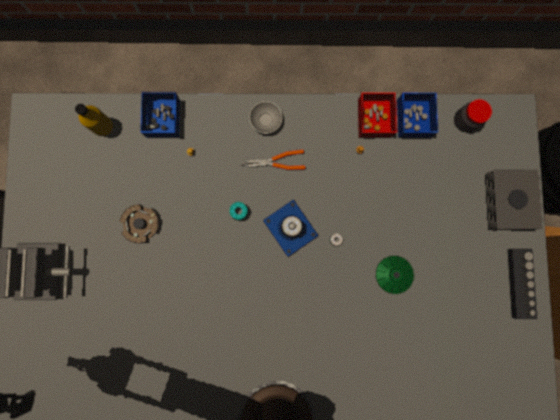

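The collar is the light-grey sleeve on the blue stand, at scene (288,192) and top (291,226). The smaller grey ring at top (337,240) and the turquoise one at (239,211) are look-alikes. Next I'll enlarge both views.

Run:
```python
import cv2,numpy as np
a=cv2.imread("pics/scene0.png")[170:250,240:340]; b=cv2.imread("pics/top0.png")[190:270,245:345]
c=np.vstack([cv2.resize(x,None,fx=7,fy=7,interpolation=cv2.INTER_CUBIC)[:,:] for x in (a,)])
d=cv2.resize(b,None,fx=7,fy=7,interpolation=cv2.INTER_CUBIC)
cv2.imwrite("pics/cs.png",c);cv2.imwrite("pics/ct.png",d)
```

```text
(no output)
```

View pics/cs.png

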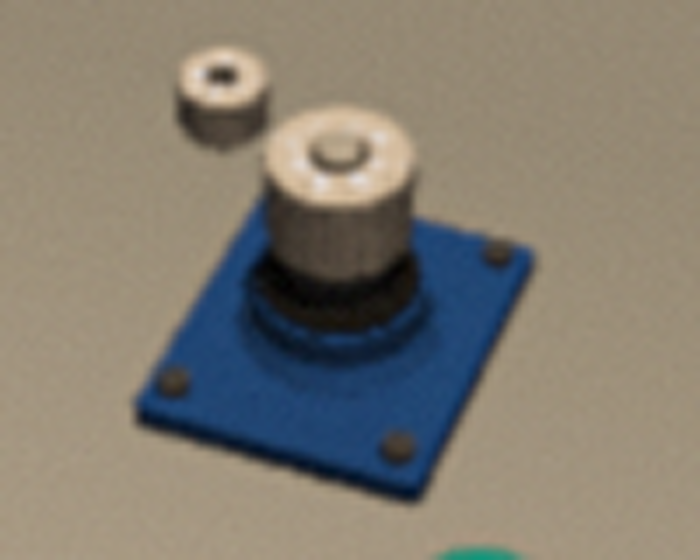

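View pics/ct.png

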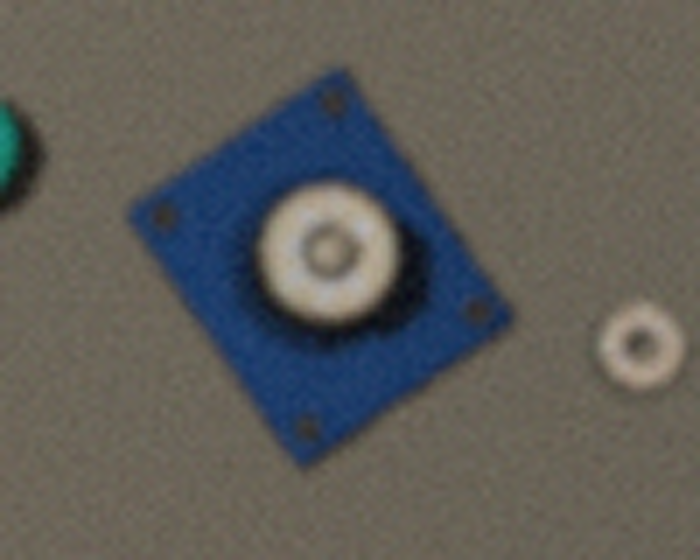

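The crops put the collar-top centre at scene (288.1,192.0) and top (291.6,225.7). I'll triangulate these and check them against the depth map.

```bash
cat > h.py <<'E'
import numpy as np
from scipy.spatial.transform import Rotation as R
def cam(n):
    d=np.load(n+"0.npz"); return d
def ray(d,u,v):
    K=d["intrinsics"]; p=np.linalg.solve(K,[u,v,1]); return R.from_rotvec(d["attitude"]).apply([p[0],-p[1],-1])
def tri(a,b):
    es=[];ds=[]
    A=np.zeros((3,3));B=np.zeros(3)
    for n,(u,v) in(("scene",a),("top",b)):
        d=cam(n);r=ray(d,u,v);r/=np.linalg.norm(r);P=np.eye(3)-np.outer(r,r);A+=P;B+=P@d["eye"];es.append((d["eye"],P))
    x=np.linalg.solve(A,B); return x,[np.linalg.norm(P@(x-e)) for e,P in es]
def cloud(n):
    d=cam(n);z=d["z_map"];K=d["intrinsics"];v,u=np.mgrid[:z.shape[0],:z.shape[1]]
    p=np.stack([(u-K[0,2])/K[0,0],-(v-K[1,2])/K[1,1],-np.ones_like(z)],-1)*z[...,None]
    return R.from_rotvec(d["attitude"]).apply(p.reshape(-1,3)).reshape(p.shape)+d["eye"]
E
python3 - <<'E'
from h import *
print("collar top",tri((288.07,192.0),(291.57,225.7)))
print("spindle top",tri((288.0,191.1),(291.86,225.3)))
for n,(u,v) in(("scene",(288,192)),("top",(291.5,225.7))):
    c=cloud(n); q=c[int(v)-16:int(v)+17,int(u)-16:int(u)+17].reshape(-1,3)
    m=(abs(q[:,2]-.096)<.006); q=q[m]; print(n,len(q),np.median(q,0),(q.min(0)+q.max(0))/2,np.ptp(q,axis=0))
# stand corners in top view at z=.014
d=cam("top");L=[]
for x,y in((340,68),(130,212),(303,467),(513,318)):
    u,v=(x+.5)/7-.5+245,(y+.5)/7-.5+190; r=ray(d,u,v); L.append(d["eye"]+r*(.014-d["eye"][2])/r[2])
L=np.array(L);print(L,L.mean(0),np.linalg.norm(L-np.roll(L,1,0),axis=1))
c=cloud("top"); print("ring",c[240,337],"turq",c[211,239], "bench",c[300,200])
E
```

```text
collar top (array([ 0.54201583, -0.04216357,  0.09242651]), [np.float64(0.00048569336667509186), np.float64(0.00048569336667521774)])
spindle top (array([ 0.54253905, -0.04251103,  0.09541245]), [np.float64(2.220812681825712e-05), np.float64(2.2208126818133673e-05)])
scene 274 [ 0.54699239 -0.03634377  0.09628257] [ 0.54581961 -0.03948854  0.09563039] [0.052642   0.051511   0.01094312]
top 264 [ 0.54336428 -0.04284252  0.09529771] [ 0.54347116 -0.04294796  0.0959388 ] [0.04953756 0.04952599 0.01143708]
[[ 0.62461168 -0.05132311  0.014     ]
 [ 0.56429376  0.03670849  0.014     ]
 [ 0.45853268 -0.03463602  0.014     ]
 [ 0.51974088 -0.12238441  0.014     ]] [ 0.54179475 -0.04290876  0.014     ] [0.12667909 0.1067137  0.12757526 0.10698703]
ring [ 0.50545893 -0.17963423  0.00296083] turq [ 0.59196438  0.10817859 -0.00126698] bench [0.3344048  0.21870755 0.00144102]
```

The two views agree. The axis is at about (0.5428,-0.0425), the top is at about 0.093–0.096 (the text says 0.096), and the foot measures 127x107 mm as it should. Now I'll work out the transfer in tool axes.

```bash
cat >> h.py <<'E'
def rel(x,y,z):
    from rig import read_state
    s=read_state(); T=R.from_rotvec(s["ee_rot"]); d=T.inv().apply(np.array([x,y,z])-s["tool_pos"])
    print("mm",np.round(d*1000,2),"units",np.round(d/.5,4),"pos",s["tool_pos"],"F",np.round(s["force"],2),"M",np.round(s["moment"],3),"w",s["width"],"g",s["grasp_force"],"q",np.round(s["joints"],3),"t",s["time_s"]);print(np.round(T.as_matrix(),4))
E
python3 -c "
from h import *
rel(.5428,-.0425,.150)"
```

```text
mm [-535.35 -524.6    81.2 ] units [-1.0707 -1.0492  0.1624] pos [0.16154055 0.60295951 0.23012467] F [ 0.05 -1.28  0.72] M [-0.048 -0.002 -0.005] w 0.08532962188569479 g 0.0 q [ 1.239  0.309  1.635 -0.     1.2   -0.07 ] t 0.1
[[-9.659e-01  2.588e-01 -7.000e-04]
 [ 2.588e-01  9.659e-01 -2.100e-03]
 [ 1.000e-04 -2.200e-03 -1.000e+00]]
```

carry_out(
  moves=[
    [[-0.0446, -0.0437, 0], 0, 1],
    [[-0.0446, -0.0437, 0], 0, 1],
    [[-0.0446, -0.0437, 0], 0, 1],
    [[-0.0446, -0.0437, 0], 0, 1],
    [[-0.0446, -0.0437, 0], 0, 1],
    [[-0.0446, -0.0437, 0], 0, 1],
    [[-0.0446, -0.0437, 0], 0, 1],
    [[-0.0446, -0.0437, 0], 0, 1],
    [[-0.0446, -0.0437, 0], 0, 1],
    [[-0.0446, -0.0437, 0], 0, 1],
    [[-0.0446, -0.0437, 0], 0, 1],
    [[-0.0446, -0.0437, 0], 0, 1],
  ],
  squeeze=40,
)

```text
time_s: 1.1
tool_pos: [0.3526, 0.2796, 0.231]
ee_rot: [-0.41, -3.114, 0.001]
force: [0.5, 1.0, -0.8]
width: 0.0857
grasp_force: 0.0
```

carry_out(
  moves=[
    [[-0.0446, -0.0437, 0.01], 0, 1],
    [[-0.0446, -0.0437, 0.01], 0, 1],
    [[-0.0446, -0.0437, 0.01], 0, 1],
    [[-0.0446, -0.0437, 0.01], 0, 1],
    [[-0.0446, -0.0437, 0.01], 0, 1],
    [[-0.0446, -0.0437, 0.01], 0, 1],
    [[-0.0446, -0.0437, 0.01], 0, 1],
    [[-0.0446, -0.0437, 0.01], 0, 1],
    [[-0.0446, -0.0437, 0.02], 0, 1],
    [[-0.0446, -0.0437, 0.02], 0, 1],
    [[-0.0446, -0.0437, 0.02], 0, 1],
    [[-0.0446, -0.0437, 0.02], 0, 1],
  ],
)

```text
time_s: 2.1
tool_pos: [0.5432, -0.0428, 0.1504]
ee_rot: [-0.41, -3.114, -0.0]
force: [-0.2, -0.1, -0.5]
width: 0.0855
grasp_force: 0.0
```

Run:
```python
from h import *
from rig import vision
import cv2
rel(.5428,-.0425,.063)
ims=[]
for n,(r,c) in dict(scene=(130,230),top=(180,235)).items():
    r0=vision.read_camera(n)["pixels"][r:r+120,c:c+120,::-1]; ims.append(cv2.resize(r0,(400,400),interpolation=cv2.INTER_CUBIC))
cv2.imwrite("pics/p1.png",np.hstack(ims))
```

```text
mm [ 0.4   0.16 87.38] units [0.0008 0.0003 0.1748] pos [ 0.54321084 -0.04277823  0.15038218] F [-0.19 -0.14 -0.54] M [-0.013  0.022 -0.017] w 0.08547826719520624 g 0.0 q [-0.159  0.249  1.888  0.     1.004 -1.467] t 2.1
[[-9.659e-01  2.591e-01 -7.000e-04]
 [ 2.591e-01  9.659e-01  2.000e-04]
 [ 7.000e-04  0.000e+00 -1.000e+00]]
```

View pics/p1.png

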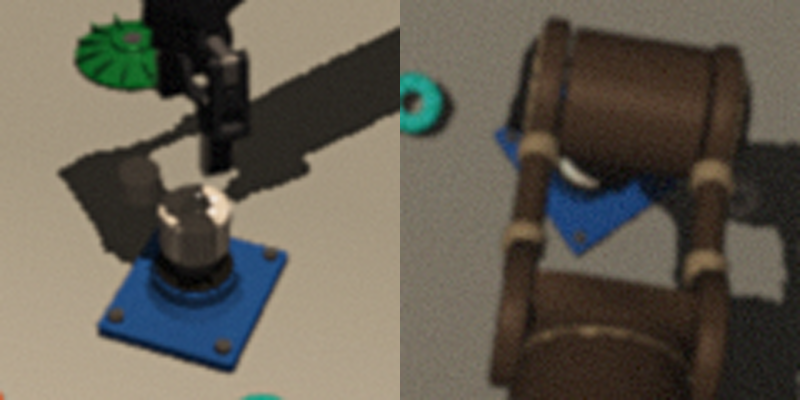

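The picture shows the gripper open above the collar, one finger hanging just beyond it (left panel, about (218,160)), with nothing in the way. Descending.

carry_out(
  moves=[
    [[0, 0, 0.02], 0, 1],
    [[0, 0, 0.02], 0, 1],
    [[0, 0, 0.02], 0, 1],
    [[0, 0, 0.02], 0, 1],
    [[0, 0, 0.02], 0, 1],
    [[0, 0, 0.02], 0, 1],
    [[0, 0, 0.02], 0, 1],
    [[0, 0, 0.015], 0, 1],
    [[0, 0, 0.01], 0, 1],
    [[0, 0, 0.01], 0, 1],
    [[0, 0, 0], 0, 1],
  ],
)

```text
time_s: 3.12
tool_pos: [0.5424, -0.0413, 0.0627]
ee_rot: [-0.41, -3.113, -0.0]
force: [0.6, 0.1, -0.3]
width: 0.0849
grasp_force: 0.0
```

carry_out(
  moves=[
    [[0, 0, 0], 0, 0.5],
    [[0, 0, 0], 0, 0.5],
    [[0, 0, 0], 0, 0.5],
    [[0, 0, 0], 0, 0.5],
    [[0, 0, 0], 0, 0.5],
    [[0, 0, 0], 0, 0.5],
  ],
)

```text
time_s: 3.62
tool_pos: [0.5436, -0.0415, 0.0645]
ee_rot: [0.41, 3.113, -0.0]
force: [-0.7, -0.4, 3.8]
width: 0.0509
grasp_force: 41.1
```

carry_out(
  moves=[
    [[0, 0, 0.002], 0, 0.4],
    [[0, 0, 0.002], 0, 0.4],
    [[0, 0, 0.002], 0, 0.4],
    [[0, 0, 0], 0, 0.4],
    [[0, 0, 0], 0, 0.4],
  ],
)

```text
time_s: 4.03
tool_pos: [0.5437, -0.0415, 0.0613]
ee_rot: [0.41, 3.114, -0.0]
force: [-0.2, -0.8, 5.8]
width: 0.0507
grasp_force: 41.3
```

```bash
python3 -c "
from h import *
rel(.5428,-.0425,.060)"
```

```text
mm [ 0.58 -1.15  1.29] units [ 0.0012 -0.0023  0.0026] pos [ 0.54365845 -0.04153618  0.06128818] F [-0.17 -0.77  5.77] M [-0.065  0.081 -0.008] w 0.05065296569985454 g 41.30873512476683 q [-0.156  0.383  1.93  -0.     0.827 -1.465] t 4.0333
[[-9.659e-01  2.588e-01  1.200e-03]
 [ 2.588e-01  9.659e-01 -3.000e-04]
 [-1.200e-03 -0.000e+00 -1.000e+00]]
```

The push on the tool is 5.8 N, so the collar sits on the pins with the spring pressed about 3–4 mm. Now turning clockwise in small steps.

carry_out(
  moves=[
    [[0, 0, 0], 0.09, 0.4],
    [[0, 0, 0], 0.09, 0.4],
    [[0, 0, 0], 0.09, 0.4],
    [[0, 0, 0], 0.09, 0.4],
    [[0, 0, 0], 0, 0.4],
  ],
)

```text
time_s: 4.45
tool_pos: [0.544, -0.0415, 0.0614]
ee_rot: [0.703, 3.06, 0.0]
force: [0.2, -0.2, 5.5]
width: 0.0509
grasp_force: 41.3
```

carry_out(
  moves=[
    [[0, 0, 0], 0.09, 0.4],
    [[0, 0, 0], 0.09, 0.4],
    [[0, 0, 0], 0.09, 0.4],
    [[0, 0, 0], 0, 0.4],
  ],
)

```text
time_s: 4.78
tool_pos: [0.5441, -0.0415, 0.0615]
ee_rot: [0.917, 3.002, 0.001]
force: [0.6, -0.6, 6.4]
width: 0.051
grasp_force: 41.3
```

carry_out(
  moves=[
    [[0, 0, 0], 0.09, 0.4],
    [[0, 0, 0], 0.09, 0.4],
    [[0, 0, 0], 0.09, 0.4],
    [[0, 0, 0], 0, 0.4],
  ],
)

```text
time_s: 5.12
tool_pos: [0.5444, -0.0415, 0.0616]
ee_rot: [1.127, 2.929, 0.001]
force: [-0.2, 0.3, 4.8]
width: 0.0509
grasp_force: 41.3
```

carry_out(
  moves=[
    [[0, 0, 0], 0.09, 0.4],
    [[0, 0, 0], 0.09, 0.4],
    [[0, 0, 0], 0.09, 0.4],
    [[0, 0, 0], 0, 0.4],
  ],
)

```text
time_s: 5.45
tool_pos: [0.5444, -0.0415, 0.0614]
ee_rot: [1.33, 2.843, 0.001]
force: [1.4, -0.6, 4.9]
width: 0.0506
grasp_force: 41.4
```

carry_out(
  moves=[
    [[0, 0, 0], 0.09, 0.4],
    [[0, 0, 0], 0.09, 0.4],
    [[0, 0, 0], 0.09, 0.4],
    [[0, 0, 0], 0, 0.4],
  ],
)

```text
time_s: 5.78
tool_pos: [0.5421, -0.0414, 0.0597]
ee_rot: [-1.526, -2.744, 0.001]
force: [0.2, -0.9, -1.8]
width: 0.0508
grasp_force: 41.9
```

The push has vanished (−1.8 N, just the collar's weight), so the keyways have met. I'll turn a few degrees more to centre them, then lower.

carry_out(
  moves=[
    [[0, 0, 0], 0.08, 0.4],
    [[0, 0, 0], 0.06, 0.4],
    [[0, 0, 0], 0, 0.4],
  ],
)

```text
time_s: 6.03
tool_pos: [0.5421, -0.0413, 0.0598]
ee_rot: [-1.625, -2.687, 0.001]
force: [0.7, -2.0, -2.0]
width: 0.0507
grasp_force: 41.9
```

carry_out(
  moves=[
    [[0, 0, 0.002], 0, 0.4],
    [[0, 0, 0.002], 0, 0.4],
    [[0, 0, 0.002], 0, 0.4],
    [[0, 0, 0.002], 0, 0.4],
    [[0, 0, 0], 0, 0.4],
  ],
)

```text
time_s: 6.45
tool_pos: [0.5426, -0.0413, 0.0563]
ee_rot: [-1.626, -2.687, 0.0]
force: [1.0, -0.7, -1.7]
width: 0.0506
grasp_force: 41.9
```

```bash
python3 -c "
from h import *
rel(.5428,-.0425,.045)"
```

```text
mm [-1.14 -0.42 11.34] units [-0.0023 -0.0008  0.0227] pos [ 0.5426479  -0.04129334  0.05634507] F [ 1.03 -0.68 -1.7 ] M [-0.151 -0.023  0.075] w 0.050577006883424445 g 41.9373407587409 q [-0.156  0.39   1.933 -0.     0.819 -0.638] t 6.45
[[-4.637e-01  8.860e-01 -8.000e-04]
 [ 8.860e-01  4.637e-01  1.000e-04]
 [ 5.000e-04 -6.000e-04 -1.000e+00]]
```

carry_out(
  moves=[
    [[0, 0, 0.002], 0, 0.4],
    [[0, 0, 0.002], 0, 0.4],
    [[0, 0, 0.002], 0, 0.4],
    [[0, 0, 0.002], 0, 0.4],
    [[0, 0, 0], 0, 0.4],
  ],
)

```text
time_s: 6.87
tool_pos: [0.5431, -0.0413, 0.0529]
ee_rot: [-1.627, -2.687, -0.0]
force: [0.0, -0.8, -1.3]
width: 0.0504
grasp_force: 42.0
```

carry_out(
  moves=[
    [[0, 0, 0.002], 0, 0.4],
    [[0, 0, 0.002], 0, 0.4],
    [[0, 0, 0.002], 0, 0.4],
    [[0, 0, 0], 0, 0.4],
    [[0, 0, 0], 0, 0.4],
  ],
)

```text
time_s: 7.28
tool_pos: [0.543, -0.0413, 0.0501]
ee_rot: [-1.627, -2.687, -0.0]
force: [-2.1, -0.1, 4.6]
width: 0.0509
grasp_force: 42.4
```

Flange contact. The force implies about 2.4 mm of spring, so home is about 5.6 mm further down. Continuing in steps.

carry_out(
  moves=[
    [[0, 0, 0.002], 0, 0.4],
    [[0, 0, 0.002], 0, 0.4],
    [[0, 0, 0.002], 0, 0.4],
    [[0, 0, 0.002], 0, 0.4],
    [[0, 0, 0], 0, 0.4],
    [[0, 0, 0], 0, 0.4],
  ],
)

```text
time_s: 7.78
tool_pos: [0.5431, -0.0413, 0.0465]
ee_rot: [-1.627, -2.687, 0.0]
force: [-3.8, 0.7, 9.2]
width: 0.0506
grasp_force: 42.8
```

carry_out(
  moves=[
    [[0, 0, 0.002], 0, 0.4],
    [[0, 0, 0.001], 0, 0.4],
    [[0, 0, 0], 0, 0.4],
    [[0, 0, 0], 0, 0.4],
  ],
)

```text
time_s: 8.12
tool_pos: [0.5431, -0.0413, 0.0452]
ee_rot: [-1.627, -2.687, 0.0]
force: [-4.3, -0.5, 10.1]
width: 0.0506
grasp_force: 42.8
```

carry_out(
  moves=[
    [[0, 0, 0.001], 0, 0.4],
    [[0, 0, 0.001], 0, 0.4],
    [[0, 0, 0], 0, 0.4],
    [[0, 0, 0], 0, 0.4],
  ],
)

```text
time_s: 8.45
tool_pos: [0.5431, -0.0413, 0.0446]
ee_rot: [-1.627, -2.687, 0.0]
force: [-5.9, 0.3, 11.7]
width: 0.0507
grasp_force: 43.2
```

carry_out(
  moves=[
    [[0, 0, 0.001], 0, 0.4],
    [[0, 0, 0.001], 0, 0.4],
    [[0, 0, 0], 0, 0.4],
    [[0, 0, 0], 0, 0.4],
  ],
)

```text
time_s: 8.78
tool_pos: [0.5431, -0.0413, 0.0442]
ee_rot: [-1.627, -2.687, 0.0]
force: [-7.0, 1.0, 15.0]
width: 0.0506
grasp_force: 43.5
```

Run:
```python
from h import *
from rig import vision
import cv2
rel(.5428,-.0425,.045)
ims=[]
for n,(r,c) in dict(scene=(150,240),).items():
    r0=vision.read_camera(n)["pixels"][r:r+90,c:c+110,::-1]; ims.append(cv2.resize(r0,None,fx=6,fy=6,interpolation=cv2.INTER_CUBIC))
cv2.imwrite("pics/p2.png",np.hstack(ims))
```

```text
mm [-0.92 -0.84 -0.84] units [-0.0018 -0.0017 -0.0017] pos [ 0.54311163 -0.04129432  0.04415731] F [-7.02  0.97 14.99] M [ 0.035  0.953 -0.054] w 0.0506471411541881 g 43.46622537821531 q [-0.156  0.411  1.935  0.     0.796 -0.638] t 8.7833
[[-4.633e-01  8.862e-01 -7.000e-04]
 [ 8.862e-01  4.633e-01  1.000e-04]
 [ 4.000e-04 -5.000e-04 -1.000e+00]]
```

View pics/p2.png

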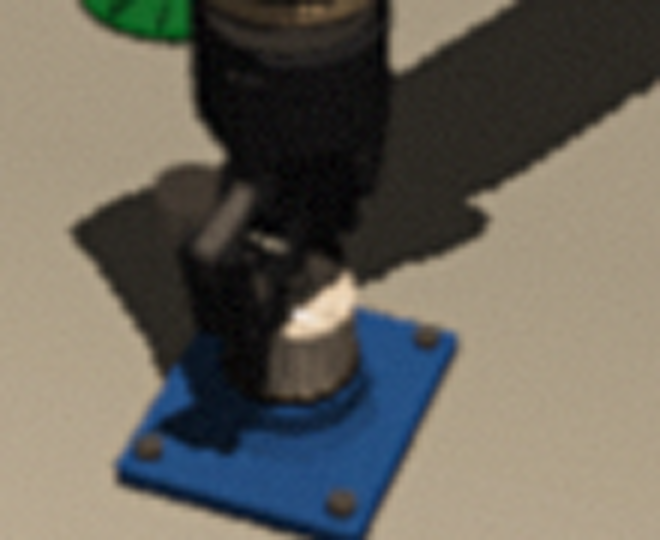

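The picture shows the collar down on the boss with its lower edge (about (310,395) in the crop) meeting the seat, and the fingers round it. The stiffness has risen to about 8 N/mm at 15 N, which means rubber contact, so the collar is home. Handing in.

```bash
python3 -c "
from rig import env,read_state
print(env.finish_job()); s=read_state(); print(s['time_s'],s['force'],s['tool_pos'])"
```

```text
the job is handed in; nothing more can be done
None
the job is handed in; nothing more can be done
```

The collar dropped over the pins after about 40° clockwise. I handed the job in at about 8.8 s with the collar home on the rubber seat, held at about 43 N grip and 15 N push; the judge's verdict was not shown.

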